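# Cull the spoilt biscuit moulds and close the drying press

### The arm

A 6-joint arm with a two-finger parallel gripper is mounted at the origin on the work surface. World frame = base frame: x ahead of the robot, y to its left, z up, the work surface at z = 0. Lengths are in m, angles in degrees, forces in N, time in s.
With the tool pointing down it reaches from about 0.3 to 0.75 m from the base axis. Payload 8.5 kg.
Tool frame: the origin (TCP) lies between the finger pads; the fingertips stand 17 mm ahead of it and the grasp point (between the pads) lies 2 mm behind it; z points along the fingers, y is the direction in which the jaws open and shut (so a half turn about z gives the same grasp; the last joint's range is limited). The gripper opens to 85 mm and grips with 20 to 120 N. Pads are 22 mm wide; open, the fingers measure 114 mm over their backs; the gripper's body (76 mm by 85 mm) begins 54 mm behind the grasp point. The pads swing forward as they close: fully open they stand 13 mm farther back than shut.
Start: joints at [-12.336, 21.807, 74.336, -0, 83.858, -12.336], TCP at [0.55, 0, 0.248] pointing down, gripper open.
Joint ranges: [-178.18, 178.18], [-50.72, 133.34], [12.68, 142.11], [-81.47, 261.47], [9.98, 163.14], [-165.26, 165.26]. Speed limits (degrees/s): [136.94, 136.94, 180, 180, 180, 180].

### API

Orientations are given as a 3x3 rotation matrix whose columns are the frame's x, y, z axes.
In Python, from rig import readout, eyes, env gives the robot as it stands.
- The arm moves only by the tool arm_command, never from a script. Its argument "rows" is text: rows parted by semicolons, each of 7 numbers parted by spaces: the closure, from 0 (fully open) to 1 (shut), then the shift along the tool's x, y, z in mm, then the turn, a rotation vector about the tool's x, y, z in degrees. In form: grip dx dy dz rx ry rz; .... A call has 1 to 5 rows; each row shifts and turns the commanded pose from where the row before left it, along the tool's axes as they then stand; what a row does not reach is not made up. A row lasts 1/12 s, in which the tool goes at most 41.7 mm and 7.16 degrees, less where a joint would pass 70% of its speed; a pose out of reach is approached as far as the arm can. A call with a gripper value outside its range is refused whole. The fingers move at their own pace and stop on an object; "squeeze" is the grip in N (left out, the last holds). Time passes only in rows, so rows that do not move let the fingers close. It gives the time, the measured TCP pose, the force and the opening at its end, in the units of the state.
- readout.observe(): the state, without advancing time (a new reading comes with each control period).
- eyes.get_image(name): name is "scene" or "side" or "wrist"; returns the picture (420x560x3 uint8, red, green, blue); there is no depth.
- eyes.camera_model(name): a dict with "mtx" (3x3 intrinsics, pixels), "view" (4x4, takes a point from world to camera coordinates). Camera axes: x right, y up, looking along -z (the intrinsics and any distortion apply to the point x, -y, -z); pixel columns grow to the right and rows downward; lengths in m; the calibration is good to about 2 mm. A picture is of the moment at which its call begins: read the wrist's pose just before it. camera_model takes no time and is no camera call; for the wrist camera it gives the pose at the moment of the call.
- env.close_job(): hands the job in, once; it reports no verdict.
The state is a dict: "time_s": time; "q": joint angles; "qvel": joint speeds; "joint_efforts": joint torques, N m; "position": TCP position; "tool_rot": TCP orientation; "ft_force": force on the tool from outside, world axes, zero at the start; "wrist_torque": the same for the moment, N m; "grip_width": finger opening in m.
Only numpy, scipy, OpenCV 4.12 (cv2) and the standard library are available. Lean on these libraries where they do the work, as an engineer would, in place of code of your own. Each camera call takes 0.05 s, during which the arm holds its last target. There are 200 camera calls.

### The job

Take the two spoilt biscuit moulds, the one broken short and the one with a chipped corner, out of the drying press and lay them in the baking tin without dropping them. Then wind the handwheel clockwise until the foot of the sliding jaw touches the stop, with the three sound moulds left standing in the row between the jaws, and last swing the locking lever fully over, away from the robot. Leave the cup, canister and spatula where they are.

Things in the scene. Friction and masses are not known exactly. Their poses are not given: they have to be found in the camera images.
- press: drying press for wooden biscuit moulds, fixed. Origin on the counter under the rail's centre line, z up, y along the rail from the handwheel (-y) to the fixed jaw (+y), x away from the robot. Base board x -70 to 70, y -205 to 240, 12 mm thick. Gear housing under the wheel 60 x 60 mm, top at 72 mm. A toothed rack, top at 51 mm, runs from the sliding jaw back through the housing
- rail_end (a point): press y 150: end of the rail's top, at the inner face of the wooden fixed jaw (64 wide, 20 thick, top 80 mm above the counter). Rail: 34 mm wide, top 35 mm above the counter, y -100 to 150. The five moulds stand on it in any order, about 12 mm apart, ends overhanging it. With the sliding jaw at the stop the gap is 77 to 90 mm: room for three moulds (72 mm), not four
- jaw (a joint): travel of the sliding jaw along the press's y, m; its face (a wooden plate 64 wide, 18 thick, top 80 mm above the counter) is at press y = -0.045 + this value. It is driven by the wheel: 14 mm per radian (88 mm per turn), and pushes the moulds before it; at the start it stands clear of them
- jaw_foot (a point): middle of the front face of the steel foot on the +x side of the sliding jaw, 47 mm beside the rail's centre line and 21.5 mm above the counter, level with the jaw's face; it meets the stop. Same axes as the press
- stop: steel stop block, 24 (x) x 16 (y) x 17 mm, fixed on the base board at press x 47 mm beside the rail, somewhere along it (it differs from start to start; it does not move). Origin at the underside of the face towards the wheel; same axes as the press
- stop_face (a point): middle of the stop's face towards the wheel; the jaw's foot touches it when the two points meet along press y
- wheel (a joint): angle of the handwheel, rad, grows clockwise seen from above, 0 to 9.3; clockwise drives the sliding jaw towards the fixed jaw. Starts at 0 to 0.85. It turns against a light friction (about 2 N at the crank) and stays where it is left
- wheel_center (a point): centre of the handwheel: a level spoked steel wheel, rim of 52 mm radius and 12 mm thickness at 90 mm above the counter, on a vertical axis at press (0, -150 mm)
- crank_grip (a point): point on the axis of the wooden crank knob, 25 mm above its foot and 17 mm below its top: an upright cylinder of 22 mm diameter, from 100 to 142 mm above the counter, standing on the wheel's rim 52 mm from the wheel's centre. It spins freely on its pin, so it can be pinched from above and led round in a circle without turning the hand
- lock (a joint): locking lever at the fixed-jaw end: 0 = open, leaning to the press's -x (towards the robot); 1.0 rad = fully over, leaning to +x. It turns about an axis along the press's y at press (0, 206 mm), 34 mm above the counter, with light friction (about 1 N at the ball), and stays where it is left
- lock_tip (a point): centre of the 26 mm black ball at the end of the locking lever, 80 mm from its axis; 104 mm above the counter at both ends of its swing and 114 mm in the middle. The lever's block is 70 x 50 x 25 mm
- mould_a: sound wooden mould, a plain block 60 long (its x) x 24 thick (its y) x 36 mm high, 60 g, origin at the centre of its underside; it stands on the press's rail with its length across the rail
- mould_b: sound wooden mould, a plain block 60 long (its x) x 24 thick (its y) x 36 mm high, 60 g, origin at the centre of its underside; it stands on the press's rail with its length across the rail
- mould_c: sound wooden mould, a plain block 60 long (its x) x 24 thick (its y) x 36 mm high, 60 g, origin at the centre of its underside; it stands on the press's rail with its length across the rail
- mould_short: odd mould, broken short: 40 long (x) x 24 (y) x 36 mm high, 40 to 90 g, origin at the centre of its underside, which is 35 mm above the counter at the start
- mould_chipped: odd mould with a chipped corner: 60 (x) x 24 (y) x 36 mm like the sound ones, 40 to 90 g, but the upper 18 mm are gone over the 22 mm at its +x end. Origin under the middle of its 60 mm length
- tin: empty dark steel baking tin, fixed, 150 (x) x 180 (y) x 45 mm high outside, walls and floor 4 mm; origin at the centre of its underside
- cup: bystander: glass measuring cup with a handle, 90 mm across, 100 mm high, origin at the centre of its underside
- canister: bystander: stainless canister with lid, 106 mm across, 158 mm high, origin at the centre of its underside
- spatula: bystander: bamboo spatula lying flat, 300 mm long along its x, blade 55 mm wide, 8 mm thick
Things that resemble listed ones, but are neither listed nor needed, are in the scene too. Leave any pink look-alike of the mould_chipped alone. What is shaped like the mould_short but orange is not meant.

How it is judged (in metres and radians):
On the way, in this order (a step that is already met when the one before it is completed fails the run):
1. both spoilt moulds lie in the tin, let go (x of mould_short in the frame of tin between -0.071 and 0.071 m and y of mould_short in the frame of tin between -0.086 and 0.086 m and z of mould_short in the frame of tin between 0 and 0.05 m and contact force between the fingers and mould_short below 0.1 N and x of mould_chipped in the frame of tin between -0.071 and 0.071 m and y of mould_chipped in the frame of tin between -0.086 and 0.086 m and z of mould_chipped in the frame of tin between 0 and 0.05 m and contact force between the fingers and mould_chipped below 0.1 N), for 0.2 s.
2. the sliding jaw's foot touches the stop (within 2 mm), the lever still open (y of jaw_foot in the frame of stop_face above -0.002 m and x of mould_a in the frame of press between -0.02 and 0.02 m and y of mould_a in the frame of press between 0.04 and 0.15 m and z of mould_a in the frame of press between 0.028 and 0.042 m and angle between each of mould_a, mould_b, mould_c's own z axis and vertical below 0.15 rad and x of mould_b in the frame of press between -0.02 and 0.02 m and y of mould_b in the frame of press between 0.04 and 0.15 m and z of mould_b in the frame of press between 0.028 and 0.042 m and x of mould_c in the frame of press between -0.02 and 0.02 m and y of mould_c in the frame of press between 0.04 and 0.15 m and z of mould_c in the frame of press between 0.028 and 0.042 m and value of joint lock below 0.3 rad), for 0.2 s.
3. the locking lever is swung over (value of joint lock above 0.85 rad), for 0.2 s.
At the end, for the whole second after the job is handed in: Both spoilt moulds lie in the tin, let go (origins inside the walls, under 50 mm high); the jaw's foot is within 2 mm of the stop; the three sound moulds stand between the jaws (within 20 mm of the rail's centre line, tilt under 0.15 rad); the lever is past 0.85 rad; moulds at rest (under 0.02 m/s) (all of step 1 and x of mould_a in the frame of press between -0.02 and 0.02 m and y of mould_a in the frame of press between 0.04 and 0.15 m and z of mould_a in the frame of press between 0.028 and 0.042 m and angle between each of mould_a, mould_b, mould_c's own z axis and vertical below 0.15 rad and x of mould_b in the frame of press between -0.02 and 0.02 m and y of mould_b in the frame of press between 0.04 and 0.15 m and z of mould_b in the frame of press between 0.028 and 0.042 m and x of mould_c in the frame of press between -0.02 and 0.02 m and y of mould_c in the frame of press between 0.04 and 0.15 m and z of mould_c in the frame of press between 0.028 and 0.042 m and y of jaw_foot in the frame of stop_face above -0.002 m and value of joint lock above 0.85 rad and linear speed of each of mould_a, mould_b, mould_c, mould_short, mould_chipped below 0.02 m/s); the robot touches nothing.
It fails at once if the cup is shifted by more than 30 mm (distance of cup from where it was at the start of the episode above 0.03 m).
It fails at once if the canister is shifted by more than 30 mm (distance of canister from where it was at the start of the episode above 0.03 m).
It fails at once if the spatula is shifted by more than 30 mm (distance of spatula from where it was at the start of the episode above 0.03 m).
It fails at once if an odd mould is dropped or thrown (faster than 1 m/s out of the fingers) (linear speed of mould_short above 1 m/s and contact force between the fingers and mould_short below 0.1 N).
It fails at once if an odd mould is dropped or thrown (faster than 1 m/s out of the fingers) (linear speed of mould_chipped above 1 m/s and contact force between the fingers and mould_chipped below 0.1 N).
It also fails if it takes over 72 s, if anything falls off the work surface, if the arm or the gripper's body presses on something with over 40 N, if the wrist force passes 120 N, or if a joint passes its speed limit or range.

## Working session

There is one attempt and no reset: what is moved stays moved. The work goes in short steps, Python scripts to look and compute and a tool call to move; the robot and the scene stay as the last step left them, time stands still between calls to the robot, and variables do not carry over. Pictures are saved under pics/ and viewed, about 8 in all and at most 12, crops included, and the job is handed in when it is done.

Besides the shell and the picture viewer there is one more tool, called after "Call:" by a JSON object that holds its "api" and its "payload", one argument or row to a line. arm_command: Moves the arm, as the interface text tells. Its arguments: {"type":"object","properties":{"rows":{"type":"string"},"squeeze":{"type":"number"}},"required":["rows"]}

```bash
ls; mkdir -p pics
python3 - <<'E'
from rig import readout, eyes
import cv2, numpy as np
s=readout.observe(); print(s['time_s'],s['position'],np.round(s['tool_rot'],3).tolist(),s['grip_width'])
for n in ('scene','side'):
    im=eyes.get_image(n); cv2.imwrite(f'pics/{n}0.png',im[:,:,::-1]); m=eyes.camera_model(n); print(n,np.round(m['mtx'],1).tolist(),np.round(m['view'],3).tolist(),[k for k in m])
E
```

```text
pics
0.0 [5.49730585e-01 6.90171877e-05 2.47697431e-01] [[-0.0, 1.0, -0.001], [1.0, 0.0, 0.0], [0.0, -0.001, -1.0]] 0.08544567059832486
scene [[475.6, 0.0, 274.9], [0.0, 475.6, 207.6], [0.0, 0.0, 1.0]] [[-0.599, 0.801, -0.012, 0.327], [-0.565, -0.412, 0.714, 0.263], [0.567, 0.434, 0.7, -1.724], [0.0, 0.0, 0.0, 1.0]] ['mtx', 'view']
side [[407.2, 0.0, 274.1], [0.0, 407.2, 211.9], [0.0, 0.0, 1.0]] [[-0.991, -0.134, 0.015, 0.584], [0.08, -0.498, 0.863, -0.128], [-0.109, 0.857, 0.504, -1.182], [0.0, 0.0, 0.0, 1.0]] ['mtx', 'view']
```

View pics/scene0.png

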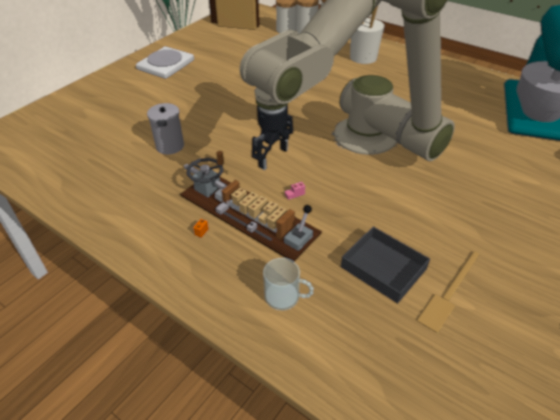

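View pics/side0.png

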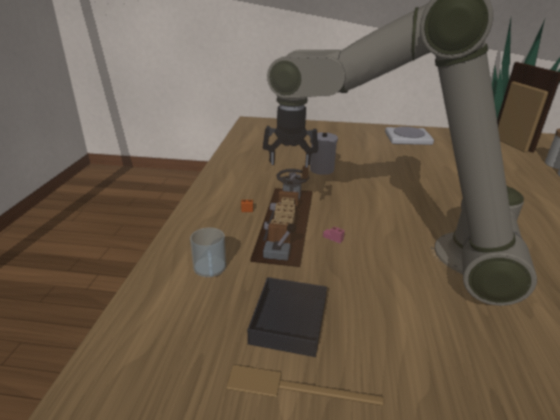

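The scene picture shows the press between (181,197) and (321,235), with the wheel at (205,168), the five moulds at about (240–285, 195–222) and the lever ball at (308,209). The tin is at (385,263), the cup at (283,283), the canister at (167,130) and the spatula at (450,290). The pink block at (295,190) and the orange one at (201,228) are the look-alikes. Next I'll get coarse positions.

```bash
cat > h.py <<'E'
import numpy as np, cv2
from rig import readout, eyes
def ray(m,u,v):
    d=np.linalg.inv(m['mtx'])@[u,v,1]; V=m['view']; R=V[:3,:3]
    return -R.T@V[:3,3], R.T@np.array([d[0],-d[1],-d[2]])
def at(m,u,v,z):
    o,d=ray(m,u,v); return o+d*(z-o[2])/d[2]
def proj(m,p):
    c=m['view'][:3,:3]@np.asarray(p)+m['view'][:3,3]; q=m['mtx']@[c[0],-c[1],-c[2]]; return q[:2]/q[2]
E
python3 - <<'E'
from h import *
m=eyes.camera_model('scene'); 
for n,u,v,z in [('bl',181,197,.012),('bb',300,254,.012),('br',321,231,.012),('wheel',205,168,.09),('ball',308,209,.104),('tin l',343,262,.045),('tin t',376,230,.045),('tin r',428,264,.045),('tinb',396,297,.0),('m1',240,197,.071),('m5',275,217,.071),('cup',281,300,0),('can',168,150,0),('pink',295,190,.03),('or',201,228,.02)]: print(n,np.round(at(m,u,v,z),3))
w=eyes.camera_model('wrist'); print(np.round(w['mtx'],1).tolist(),np.round(w['view'],3).tolist())
im=cv2.imread('pics/scene0.png')[140:265,165:335]; cv2.imwrite('pics/c.png',cv2.resize(im,None,fx=4.5,fy=4.5,interpolation=cv2.INTER_CUBIC))
E
```

```text
bl [ 0.638 -0.296  0.012]
bb [0.609 0.134 0.012]
br [0.503 0.134 0.012]
wheel [ 0.554 -0.26   0.09 ]
ball [0.529 0.103 0.104]
tin l [0.589 0.256 0.045]
tin t [0.436 0.271 0.045]
tin r [0.464 0.437 0.045]
tinb [0.573 0.409 0.   ]
m1 [ 0.576 -0.104  0.071]
m5 [0.581 0.028 0.071]
cup [0.756 0.177 0.   ]
can [ 0.483 -0.516  0.   ]
pink [ 0.419 -0.016  0.03 ]
or [ 0.703 -0.148  0.02 ]
[[289.2, 0.0, 280.2], [0.0, 289.2, 209.7], [0.0, 0.0, 1.0]] [[1.0, 0.001, -0.002, -0.55], [-0.002, 0.96, -0.279, 0.036], [0.002, 0.279, 0.96, -0.379], [0.0, 0.0, 0.0, 1.0]]
```

Run:
```python
from h import *
import pickle
m=eyes.camera_model('wrist'); im=eyes.get_image('wrist'); cv2.imwrite('pics/w0.png',im[:,:,::-1]); pickle.dump(m,open('w0.pkl','wb'))
c=im[40:420,150:430,::-1]; c=cv2.resize(c,None,fx=2,fy=2,interpolation=cv2.INTER_CUBIC)
cv2.imwrite('pics/w0c.png',cv2.rotate(c,cv2.ROTATE_90_COUNTERCLOCKWISE)); print(c.shape)
```

```text
(760, 560, 3)
```

View pics/w0c.png

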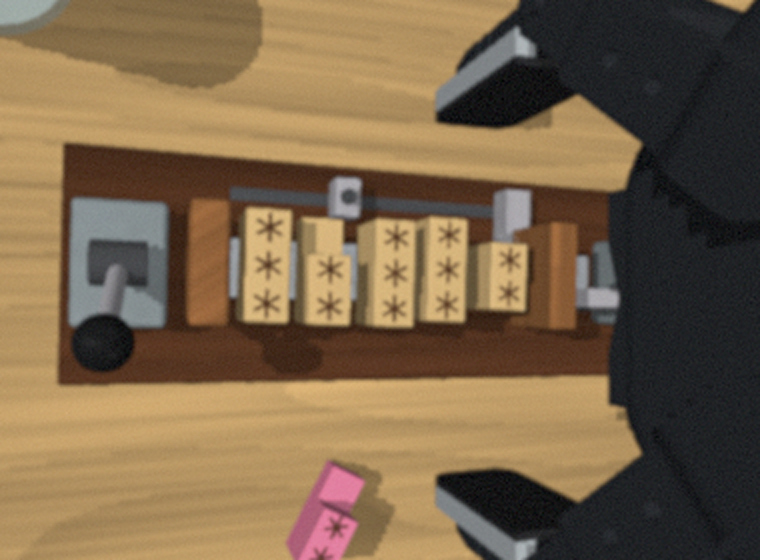

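In the wrist picture (rotated, fixed-jaw end on the left), the row from the fixed jaw reads:
- sound at (267,265)
- chipped at (326,270), with its +x end cut down and bare
- sound at (390,272)
- sound at (443,268)
- short at (503,277), next to the sliding jaw

The chipped one to take is the wood-coloured one in the row. The pink copy at (325,510) and the orange one are off the press, so I'll leave them.

Run:
```python
from h import *
import pickle
m=pickle.load(open('w0.pkl','rb'))
def P(X,Y,z): return at(m,150+(559-Y)/2,40+X/2,z)
b1,b2=P(66,145,.012),P(60,383,.012); print('board',b1,b2)
j1,j2=P(228,200,.08),P(226,325,.08)
print('jaw',j1,j2)
print('ball',P(103,342,.104))
for n,q in dict(m1=[(247,207),(293,208),(290,323),(240,322)],chip_low=[(302,253),(350,254),(350,325),(302,324)],m3=[(372,219),(416,219),(414,327),(366,327)],m4=[(424,217),(467,216),(465,322),(420,321)],short=[(482,243),(528,243),(526,312),(480,311)]).items():
    p=np.array([P(*a,.071) for a in q]); print(n,p.mean(0).round(4),'yaw',np.round(np.degrees(np.arctan2(-(p[0]-p[3])[1],(p[0]-p[3])[0])),1),'L,T',np.linalg.norm(p[0]-p[3]).round(3),np.linalg.norm(p[1]-p[0]).round(3))
print('stop top wheel edge',P(361,179,.029),P(361,217,.029)); print('foot',P(494,213,.03),P(494,240,.03)); print('slidejaw',P(528,225,.08),P(528,325,.08))
```

```text
board [0.63729643 0.12947705 0.012     ] [0.50166899 0.13253895 0.012     ]
jaw [0.59908661 0.04462259 0.08      ] [0.53680246 0.04553604 0.08      ]
ball [0.53121122 0.10001278 0.104     ]
m1 [0.5676 0.0232 0.071 ] yaw 3.4 L,T 0.06 0.024
chip_low [ 0.5551 -0.0085  0.071 ] yaw -0.1 L,T 0.038 0.027
m3 [ 0.5643 -0.0465  0.071 ] yaw 3.3 L,T 0.06 0.026
m4 [ 0.567  -0.0784  0.071 ] yaw 2.3 L,T 0.059 0.027
short [ 0.5627 -0.1174  0.071 ] yaw 1.8 L,T 0.04 0.031
stop top wheel edge [ 0.62461667 -0.0419777   0.029     ] [ 0.60088897 -0.04201795  0.029     ]
foot [ 0.60717396 -0.13519135  0.03      ] [ 0.58914392 -0.13523412  0.03      ]
slidejaw [ 0.59288435 -0.12731867  0.08      ] [ 0.53475716 -0.12746752  0.08      ]
```

Call:
{"api": "arm_command", "payload": {
  "rows": "0 -30 3.3 24.5 0 0 0; 0 -30 3.3 24.5 0 0 0; 0 -30 3.3 24.5 0 0 0; 0 -30.5 3.1 24.5 0 0 0; 0 0 0 0 0 0 1.7",
  "squeeze": 40
}}

```text
time_s: 0.57
position: [0.5615, -0.1245, 0.1453]
tool_rot: [[0.034, 0.999, -0.007], [0.999, -0.034, 0.002], [0.002, -0.007, -1.0]]
ft_force: [-0.5, 0.5, -1.0]
grip_width: 0.0857
```

Run:
```python
from h import *
import pickle
s=readout.observe(); print(s['position'])
m=eyes.camera_model('wrist'); im=eyes.get_image('wrist'); pickle.dump(m,open('w1.pkl','wb'))
c=im[:,90:470,::-1]; c=cv2.resize(c,None,fx=1.5,fy=1.5,interpolation=cv2.INTER_CUBIC)
cv2.imwrite('pics/w1c.png',cv2.rotate(c,cv2.ROTATE_90_COUNTERCLOCKWISE)); print(c.shape)
```

```text
[ 0.5615445  -0.12452774  0.14527939]
(630, 570, 3)
```

View pics/w1c.png

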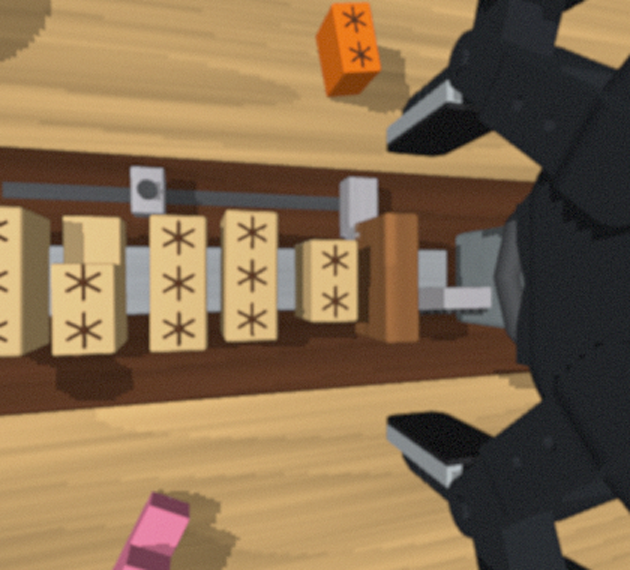

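The five moulds show clearly. The short one's top is at (310–357, 240–322), with the jaw beside it at (388–418). The stop's front edge is at x=165 and the foot at (340–378, 178–235). The orange and pink copies are off the press.

Run:
```python
from h import *
import pickle
m=pickle.load(open('w1.pkl','rb'))
def P(X,Y,z): return at(m,90+(569-Y)/1.5,X/1.5,z).round(4)
print('short',P(310,240,.071),P(357,240,.071),P(358,321,.071),P(309,323,.071))
print('m4',P(228,210,.071),P(277,211,.071),P(275,340,.071),P(226,341,.071))
print('m3',P(154,216,.071),P(205,216,.071),P(206,350,.071),P(152,351,.071))
print('chip',P(52,264,.071),P(117,264,.071),P(114,354,.071),P(52,355,.071),'low',P(64,217,.053),P(120,217,.053))
print('m1',P(20,207,.071),P(20,355,.071))
print('jaw',P(388,215,.08),P(386,340,.08),P(418,215,.08),P(418,342,.08),'foot',P(345,180,.03),P(345,236,.03),'stop',P(165,167,.029),P(165,212,.029))
```

```text
short [ 0.5829 -0.109   0.071 ] [ 0.5827 -0.1329  0.071 ] [ 0.5429 -0.1323  0.071 ] [ 0.5434 -0.1073  0.071 ]
m4 [ 0.5965 -0.071   0.071 ] [ 0.5964 -0.0935  0.071 ] [ 0.5364 -0.0906  0.071 ] [ 0.5375 -0.0682  0.071 ]
m3 [ 0.5935 -0.0395  0.071 ] [ 0.5937 -0.0609  0.071 ] [ 0.5341 -0.0594  0.071 ] [ 0.5354 -0.0368  0.071 ]
chip [5.736e-01 1.000e-04 7.100e-02] [ 0.5732 -0.0242  0.071 ] [ 0.5353 -0.0217  0.071 ] [0.5367 0.0014 0.071 ] low [ 5.952e-01 -5.000e-04  5.300e-02] [ 0.5954 -0.0235  0.053 ]
m1 [0.5966 0.0106 0.071 ] [0.5375 0.0127 0.071 ]
jaw [ 0.5938 -0.1456  0.08  ] [ 0.534  -0.1428  0.08  ] [ 0.594  -0.1616  0.08  ] [ 0.5319 -0.1599  0.08  ] foot [ 0.6215 -0.1428  0.03  ] [ 0.5887 -0.1419  0.03  ] stop [ 0.6252 -0.0429  0.029 ] [ 0.6016 -0.0421  0.029 ]
```

Call:
{"api": "arm_command", "payload": {
  "rows": "0 0 0 30 0 0 0; 0 0 0 25 0 0 0; 0 0 0 0 0 0 0"
}}

```text
time_s: 0.87
position: [0.5611, -0.1192, 0.0917]
tool_rot: [[0.029, 1.0, -0.007], [1.0, -0.029, 0.003], [0.003, -0.007, -1.0]]
ft_force: [-0.6, -0.2, -1.0]
grip_width: 0.0856
```

Call:
{"api": "arm_command", "payload": {
  "rows": "0 -1 2 18 0 0 0; 0 0 0 18 0 0 0; 0.3 0 0 0 0 0 0; 1 0 0 0 0 0 0; 1 0 0 0 0 0 0",
  "squeeze": 40
}}

```text
time_s: 1.28
position: [0.5657, -0.1215, 0.0611]
tool_rot: [[0.029, 1.0, 0.002], [1.0, -0.029, -0.001], [-0.001, 0.002, -1.0]]
ft_force: [0.6, 0.3, 0.0]
grip_width: 0.0514
```

Call:
{"api": "arm_command", "payload": {
  "rows": "1 0 0 0 0 0 0; 1 0 0 0 0 0 0; 1 0 0 0 0 0 0"
}}

```text
time_s: 1.53
position: [0.5657, -0.1217, 0.0612]
tool_rot: [[0.03, 1.0, 0.003], [1.0, -0.03, -0.001], [-0.001, 0.003, -1.0]]
ft_force: [-1.2, 0.8, 7.2]
grip_width: 0.0392
```

Call:
{"api": "arm_command", "payload": {
  "rows": "1 0 0 -20 0 0 0; 1 0 0 -40 0 0 0; 1 0 0 -40 0 0 0; 1 30 0 -25 0 0 0; 1 40 -3 0 0 0 0"
}}

```text
time_s: 1.95
position: [0.5664, -0.0534, 0.1909]
tool_rot: [[0.034, 0.999, 0.012], [0.999, -0.033, -0.004], [-0.004, 0.012, -1.0]]
ft_force: [1.6, 0.2, -0.3]
grip_width: 0.0395
```

Call:
{"api": "arm_command", "payload": {
  "rows": "1 41 -6 0 0 0 0; 1 41 -6 0 0 0 0; 1 41 -6 0 0 0 0; 1 41 -6 0 0 0 0; 1 41 -6 0 0 0 0"
}}

```text
time_s: 2.37
position: [0.5395, 0.1563, 0.1853]
tool_rot: [[0.03, 1.0, 0.001], [1.0, -0.03, 0.0], [0.0, 0.001, -1.0]]
ft_force: [0.2, -0.4, -0.5]
grip_width: 0.0393
```

Call:
{"api": "arm_command", "payload": {
  "rows": "1 41 -6 0 0 0 0; 1 20 -6 0 0 0 0; 1 0 0 0 0 0 0"
}}

```text
time_s: 2.62
position: [0.5285, 0.2197, 0.1851]
tool_rot: [[0.025, 1.0, 0.001], [1.0, -0.025, 0.001], [0.001, 0.001, -1.0]]
ft_force: [-0.0, -0.0, -2.0]
grip_width: 0.0392
```

Run:
```python
from h import *
import pickle
s=readout.observe(); print(s['position'])
m=eyes.camera_model('wrist'); im=eyes.get_image('wrist'); pickle.dump(m,open('w2.pkl','wb'))
cv2.imwrite('pics/w2.png',im[:,:,::-1])
```

```text
[0.5284603  0.21967423 0.18512808]
```

View pics/w2.png

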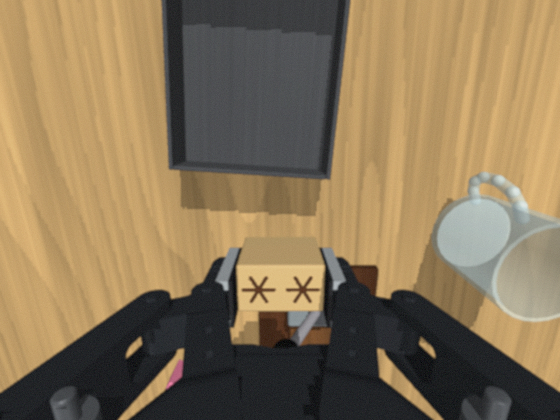

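The short mould is held squarely. The tin's near rim corners are at (172,168) and (329,177). The cup sits well to the right at (500,250).

Run:
```python
from h import *
import pickle
m=pickle.load(open('w2.pkl','rb'))
a,b=at(m,172,167,.045),at(m,329,177,.045); x=b-a; L=np.linalg.norm(x); x/=L; y=np.array([-x[1],x[0],0])
print(a,b,L,np.degrees(np.arctan2(x[1],x[0])))
c=(a+b)/2+y*.09
for t in (-.045,0,.045): print(t,c+y*t)
```

```text
[0.43092466 0.25750878 0.045     ] [0.5746347  0.24488722 0.045     ] 0.14426323058106108 -5.019213606995181
-0.045 [0.50671672 0.29602545 0.045     ]
0 [0.51065377 0.34085289 0.045     ]
0.045 [0.51459081 0.38568033 0.045     ]
```

Call:
{"api": "arm_command", "payload": {
  "rows": "1 40 -5 0 0 0 0; 1 40 -5 0 0 0 0; 1 40 -5 0 0 0 0; 1 38 -4.5 0 0 0 0; 1 0 0 35 0 0 0"
}}

```text
time_s: 3.08
position: [0.517, 0.3802, 0.1556]
tool_rot: [[0.026, 1.0, 0.013], [1.0, -0.026, 0.008], [0.008, 0.013, -1.0]]
ft_force: [1.2, 0.8, -0.2]
grip_width: 0.0388
```

Call:
{"api": "arm_command", "payload": {
  "rows": "1 0 0 40 0 0 0; 1 0 0 40 0 0 0; 1 0 0 12 0 0 0; 1 0 0 0 0 0 0"
}}

```text
time_s: 3.42
position: [0.5142, 0.3723, 0.0539]
tool_rot: [[0.031, 1.0, -0.006], [1.0, -0.031, -0.003], [-0.003, -0.006, -1.0]]
ft_force: [1.0, -0.3, -0.4]
grip_width: 0.0394
```

Call:
{"api": "arm_command", "payload": {
  "rows": "1 0 0 12 0 0 0; 1 0 0 5 0 0 0; 1 0 0 2 0 0 0; 1 0 0 0 0 0 0"
}}

```text
time_s: 3.75
position: [0.5155, 0.374, 0.0388]
tool_rot: [[0.03, 1.0, 0.001], [1.0, -0.03, 0.0], [0.0, 0.001, -1.0]]
ft_force: [0.5, 0.2, -0.3]
grip_width: 0.0389
```

Call:
{"api": "arm_command", "payload": {
  "rows": "1 0 0 4 0 0 0; 1 0 0 3 0 0 0; 1 0 0 0 0 0 0"
}}

```text
time_s: 4.0
position: [0.515, 0.3741, 0.031]
tool_rot: [[0.03, 1.0, -0.0], [1.0, -0.03, -0.0], [-0.0, -0.0, -1.0]]
ft_force: [0.3, 0.1, -1.0]
grip_width: 0.0398
```

Call:
{"api": "arm_command", "payload": {
  "rows": "0.4 0 0 0 0 0 0; 0.3 0 0 0 0 0 0; 0.2 0 0 0 0 0 0; 0.1 0 0 -10 0 0 0; 0 0 0 -40 0 0 0"
}}

```text
time_s: 4.42
position: [0.5128, 0.3729, 0.0771]
tool_rot: [[0.03, 1.0, -0.01], [1.0, -0.03, -0.005], [-0.005, -0.01, -1.0]]
ft_force: [0.0, 0.8, -0.9]
grip_width: 0.0851
```

Call:
{"api": "arm_command", "payload": {
  "rows": "0 0 0 -40 0 0 0; 0 0 0 -40 0 0 0; 0 -20 2 -10 0 0 0; 0 -41 4 0 0 0 0; 0 -41 6 0 0 0 0"
}}

```text
time_s: 4.83
position: [0.5238, 0.2716, 0.1734]
tool_rot: [[0.027, 1.0, 0.003], [1.0, -0.027, 0.001], [0.001, 0.003, -1.0]]
ft_force: [0.6, 0.4, -0.8]
grip_width: 0.0857
```

Call:
{"api": "arm_command", "payload": {
  "rows": "0 -41 6 0 0 0 0; 0 -41 6 0 0 0 0; 0 -41 6 0 0 0 0; 0 -41 6 0 0 0 0; 0 -41 6 0 0 0 0"
}}

```text
time_s: 5.25
position: [0.5479, 0.0641, 0.1724]
tool_rot: [[0.03, 1.0, 0.001], [1.0, -0.03, -0.0], [-0.0, 0.001, -1.0]]
ft_force: [1.3, 0.1, 0.6]
grip_width: 0.0851
```

Call:
{"api": "arm_command", "payload": {
  "rows": "0 -41 8 0 0 0 0; 0 -30 8 0 0 0 0; 0 0 0 0 0 0 0"
}}

```text
time_s: 5.5
position: [0.563, -0.0106, 0.1722]
tool_rot: [[0.035, 0.999, 0.002], [0.999, -0.035, -0.002], [-0.002, 0.002, -1.0]]
ft_force: [-0.1, -0.5, 0.6]
grip_width: 0.0855
```

Call:
{"api": "arm_command", "payload": {
  "rows": "0 -1 2 40 0 0 0; 0 0 0 40 0 0 0; 0 0 0 20 0 0 0; 0 0 0 8 0 0 0; 0 0 0 0 0 0 0"
}}

```text
time_s: 5.92
position: [0.5634, -0.006, 0.0625]
tool_rot: [[0.029, 1.0, -0.002], [1.0, -0.029, 0.001], [0.001, -0.002, -1.0]]
ft_force: [0.8, -0.5, 0.9]
grip_width: 0.0852
```

Call:
{"api": "arm_command", "payload": {
  "rows": "0 -5 1.5 4 0 0 0; 0 0 0 4 0 0 0; 0 0 0 2 0 0 0; 0 0 0 2 0 0 0; 0 0 0 0 0 0 0"
}}

```text
time_s: 6.33
position: [0.5653, -0.0114, 0.0516]
tool_rot: [[0.03, 1.0, 0.0], [1.0, -0.03, -0.0], [-0.0, 0.0, -1.0]]
ft_force: [0.4, 0.5, -0.4]
grip_width: 0.0855
```

Call:
{"api": "arm_command", "payload": {
  "rows": "0 0 0 5 0 0 0; 0.3 0 0 0 0 0 0; 0.6 0 0 0 0 0 0; 1 0 0 0 0 0 0; 1 0 0 0 0 0 0",
  "squeeze": 45
}}

```text
time_s: 6.75
position: [0.5652, -0.0114, 0.0465]
tool_rot: [[0.03, 1.0, 0.0], [1.0, -0.03, 0.0], [0.0, 0.0, -1.0]]
ft_force: [-0.8, 0.0, 1.9]
grip_width: 0.0592
```

Call:
{"api": "arm_command", "payload": {
  "rows": "1 0 0 0 0 0 0; 1 0 0 0 0 0 0; 1 0 0 -5 0 0 0; 1 0 0 -10 0 0 0; 1 0 0 0 0 0 0"
}}

```text
time_s: 7.17
position: [0.5661, -0.0116, 0.0633]
tool_rot: [[0.03, 1.0, 0.003], [1.0, -0.03, -0.001], [-0.001, 0.003, -1.0]]
ft_force: [0.8, 0.5, -0.7]
grip_width: 0.0596
```

Call:
{"api": "arm_command", "payload": {
  "rows": "1 0 0 -35 0 0 0; 1 0 0 -40 0 0 0; 1 0 0 -35 0 0 0; 1 30 -6 0 0 0 0; 1 40 -8 0 0 0 0"
}}

```text
time_s: 7.58
position: [0.5546, 0.0576, 0.1739]
tool_rot: [[0.034, 0.999, 0.006], [0.999, -0.034, -0.001], [-0.001, 0.006, -1.0]]
ft_force: [0.3, 1.5, -1.3]
grip_width: 0.0591
```

Call:
{"api": "arm_command", "payload": {
  "rows": "1 40 -8 0 0 0 0; 1 40 -8 0 0 0 0; 1 40 -8 0 0 0 0; 1 40 -8 0 0 0 0; 1 40 -8 0 0 0 0"
}}

```text
time_s: 8.0
position: [0.5185, 0.2619, 0.1718]
tool_rot: [[0.03, 1.0, 0.001], [1.0, -0.03, 0.0], [0.0, 0.001, -1.0]]
ft_force: [0.1, 0.1, -0.0]
grip_width: 0.0595
```

Call:
{"api": "arm_command", "payload": {
  "rows": "1 35 -8 0 0 0 0; 1 12 -5 0 0 0 0; 1 0 0 0 0 0 0; 1 0 0 0 0 0 0"
}}

```text
time_s: 8.33
position: [0.5075, 0.3074, 0.1713]
tool_rot: [[0.028, 1.0, 0.0], [1.0, -0.028, -0.0], [-0.0, 0.0, -1.0]]
ft_force: [0.2, 0.0, -1.0]
grip_width: 0.0591
```

Call:
{"api": "arm_command", "payload": {
  "rows": "1 0 0 40 0 0 0; 1 0 0 40 0 0 0; 1 0 0 40 0 0 0; 1 0 0 18 0 0 0; 1 0 0 0 0 0 0"
}}

```text
time_s: 8.75
position: [0.5063, 0.3048, 0.0293]
tool_rot: [[0.032, 0.999, -0.008], [0.999, -0.032, -0.003], [-0.003, -0.007, -1.0]]
ft_force: [-1.0, 0.3, -1.5]
grip_width: 0.0592
```

Call:
{"api": "arm_command", "payload": {
  "rows": "1 0 0 4 0 0 0; 1 0 0 3 0 0 0; 1 0 0 0 0 0 0"
}}

```text
time_s: 9.0
position: [0.5085, 0.3071, 0.0275]
tool_rot: [[0.03, 1.0, 0.002], [1.0, -0.03, 0.001], [0.001, 0.002, -1.0]]
ft_force: [1.1, -0.5, -0.2]
grip_width: 0.0593
```

Call:
{"api": "arm_command", "payload": {
  "rows": "1 0 0 3 0 0 0; 1 0 0 2 0 0 0; 1 0 0 0 0 0 0"
}}

```text
time_s: 9.25
position: [0.5077, 0.3075, 0.0216]
tool_rot: [[0.03, 1.0, 0.0], [1.0, -0.03, 0.0], [0.0, 0.0, -1.0]]
ft_force: [0.5, -0.0, -1.0]
grip_width: 0.0589
```

Call:
{"api": "arm_command", "payload": {
  "rows": "1 0 0 2.5 0 0 0; 1 0 0 1 0 0 0; 1 0 0 0 0 0 0"
}}

```text
time_s: 9.5
position: [0.5075, 0.3074, 0.0176]
tool_rot: [[0.03, 1.0, -0.0], [1.0, -0.03, -0.0], [-0.0, -0.0, -1.0]]
ft_force: [0.1, -0.8, -1.9]
grip_width: 0.0593
```

Call:
{"api": "arm_command", "payload": {
  "rows": "0.3 0 0 0 0 0 0; 0.2 0 0 0 0 0 0; 0.1 0 0 0 0 0 0; 0 0 0 -10 0 0 0; 0 0 0 -40 0 0 0"
}}

```text
time_s: 9.92
position: [0.5052, 0.3064, 0.0641]
tool_rot: [[0.03, 1.0, -0.01], [1.0, -0.03, -0.003], [-0.004, -0.01, -1.0]]
ft_force: [-0.6, 0.7, 0.0]
grip_width: 0.0853
```

Call:
{"api": "arm_command", "payload": {
  "rows": "0 0 0 -40 0 0 0; 0 0 0 -40 0 0 0; 0 0 0 -40 0 0 0; 0 -25 3 -30 0 0 0; 0 -40 5 0 0 0 0"
}}

```text
time_s: 10.33
position: [0.5151, 0.2443, 0.2253]
tool_rot: [[0.025, 1.0, 0.013], [1.0, -0.025, 0.004], [0.004, 0.012, -1.0]]
ft_force: [0.9, -0.7, -0.0]
grip_width: 0.0854
```

Run:
```python
from h import *
im=eyes.get_image('scene'); c=im[140:310,160:440,::-1]; cv2.imwrite('pics/s1.png',cv2.resize(c,None,fx=2.8,fy=2.8,interpolation=cv2.INTER_CUBIC))
```

```text
(no output)
```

View pics/s1.png

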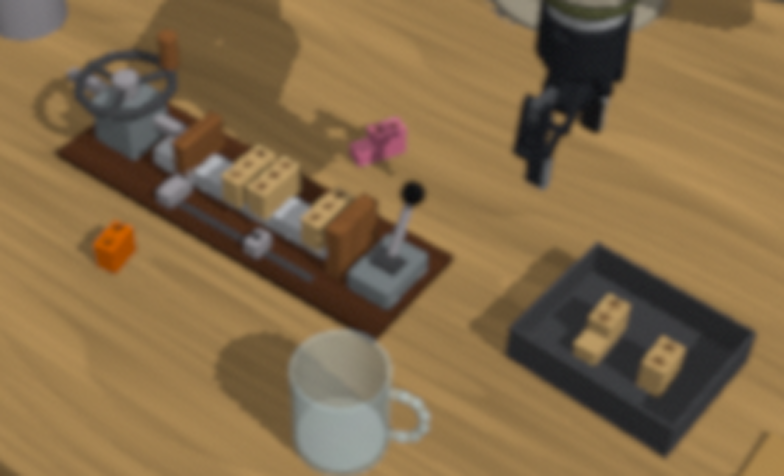

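Both spoilt moulds stand in the tin, at (605,325) and (662,365). Three sound moulds stand on the rail and the lever is open at (412,193). The crank knob is on the robot's side of the wheel at (168,48).

Call:
{"api": "arm_command", "payload": {
  "rows": "0 -41 5 0 0 0 0; 0 -41 5 0 0 0 0; 0 -41 5 0 0 0 0; 0 -41 5 0 0 0 0; 0 -41 5 0 0 0 0"
}}

```text
time_s: 10.8
position: [0.5322, 0.0347, 0.2186]
tool_rot: [[0.03, 1.0, 0.001], [1.0, -0.03, -0.0], [-0.0, 0.001, -1.0]]
ft_force: [0.9, 0.9, 0.1]
grip_width: 0.0856
```

Call:
{"api": "arm_command", "payload": {
  "rows": "0 -41 4 0 0 0 0; 0 -41 4 0 0 0 0; 0 -41 3 0 0 0 0; 0 -41 2 0 0 0 0; 0 -41 1 0 0 0 0"
}}

```text
time_s: 11.22
position: [0.5401, -0.1708, 0.2186]
tool_rot: [[0.03, 1.0, 0.001], [1.0, -0.03, -0.0], [-0.0, 0.001, -1.0]]
ft_force: [0.9, 0.4, 0.6]
grip_width: 0.0852
```

Call:
{"api": "arm_command", "payload": {
  "rows": "0 -41 0 0 0 0 0; 0 -20 0 0 0 0 0; 0 0 0 0 0 0 0; 0 0 0 0 0 0 0"
}}

```text
time_s: 11.55
position: [0.5383, -0.2305, 0.2181]
tool_rot: [[0.032, 0.999, -0.0], [0.999, -0.032, 0.0], [0.0, -0.0, -1.0]]
ft_force: [0.3, 0.3, 1.0]
grip_width: 0.0854
```

Run:
```python
from h import *
import pickle
s=eyes.camera_model('scene'); print('knob approx',at(s,220,157,.121))
print(readout.observe()['position'])
m=eyes.camera_model('wrist'); im=eyes.get_image('wrist'); pickle.dump(m,open('w3.pkl','wb'))
cv2.imwrite('pics/w3.png',im[:,:,::-1])
```

```text
knob approx [ 0.51418668 -0.2301885   0.121     ]
[ 0.53831786 -0.23045626  0.21806289]
```

View pics/w3.png

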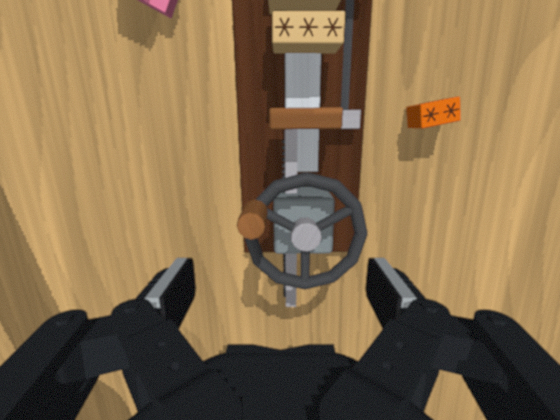

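The whole wheel is in view. Its rim spans about (246–367, 172–288) with the hub at (306,237), and the crank knob's top is at (252,226).

Run:
```python
from h import *
import pickle
m=pickle.load(open('w3.pkl','rb'))
print('rim', [at(m,u,v,.092).round(4) for u,v in [(246,230),(367,230),(306,172),(306,288)]])
k=at(m,252,226,.142); print('knob',k)
b=[at(m,u,v,.012).round(4) for u,v in [(246,251),(361,251)]]; print('board end',b)
# fit centre: knob and nominal
c=np.array([.561,-.257,.0]); print('hub proj',proj(m,[.561,-.257,.096]),np.linalg.norm((k-c)[:2]))
for q in (.090,.1): print('hub',at(m,306,237,q))
print('jaw inner', at(m,306,108,.08))
```

```text
rim [array([ 0.5066, -0.2502,  0.092 ]), array([ 0.618 , -0.2536,  0.092 ]), array([ 0.5622, -0.1982,  0.092 ]), array([ 0.5615, -0.3123,  0.092 ])]
knob [ 0.51814055 -0.22901182  0.142     ]
board end [array([ 0.4938, -0.307 ,  0.012 ]), array([ 0.6365, -0.3113,  0.012 ])]
hub proj [305.43853905 236.83371031] 0.05118857835686302
hub [ 0.56200373 -0.25956627  0.09      ]
hub [ 0.56118301 -0.25558602  0.1       ]
jaw inner [ 0.56353179 -0.1450107   0.08      ]
```

Call:
{"api": "arm_command", "payload": {
  "rows": "0 2 -20 0 0 0 0; 0 0 0 40 0 0 0; 0 0 0 35 0 0 0; 0 0 0 10 0 0 0; 0 0 0 0 0 0 0"
}}

```text
time_s: 12.02
position: [0.5181, -0.2254, 0.1311]
tool_rot: [[0.028, 1.0, -0.004], [1.0, -0.028, 0.003], [0.003, -0.004, -1.0]]
ft_force: [-0.5, -0.5, 0.3]
grip_width: 0.0857
```

Call:
{"api": "arm_command", "payload": {
  "rows": "0 0 0 0 0 0 0; 0 0 0 0 0 0 0"
}}

```text
time_s: 12.18
position: [0.5198, -0.2273, 0.135]
tool_rot: [[0.029, 1.0, 0.003], [1.0, -0.029, -0.002], [-0.002, 0.003, -1.0]]
ft_force: [0.7, -0.5, -0.4]
grip_width: 0.0852
```

Call:
{"api": "arm_command", "payload": {
  "rows": "0 -1.5 -1.5 6 0 0 0; 0.3 0 0 4 0 0 0; 0.6 0 0 1 0 0 0; 1 0 0 0 0 0 0; 1 0 0 0 0 0 0",
  "squeeze": 25
}}

```text
time_s: 12.6
position: [0.5173, -0.2286, 0.1219]
tool_rot: [[0.03, 1.0, 0.0], [1.0, -0.03, -0.0], [-0.0, 0.0, -1.0]]
ft_force: [-0.5, -0.8, 1.1]
grip_width: 0.0386
```

Call:
{"api": "arm_command", "payload": {
  "rows": "1 0 0 0 0 0 0; 1 0 0 0 0 0 0; 1 0 0 0 0 0 0; 1 0 0 0 0 0 0"
}}

```text
time_s: 12.93
position: [0.5169, -0.2284, 0.1221]
tool_rot: [[0.03, 1.0, -0.001], [1.0, -0.03, 0.0], [0.0, -0.001, -1.0]]
ft_force: [-4.5, 2.7, 5.2]
grip_width: 0.0213
```

Run:
```python
from h import *
s=readout.observe(); p=s['position']; R=s['tool_rot']; print(p,s['grip_width'],s['ft_force'])
c=np.array([.5617,-.2555,p[2]]); r0=p-c; print(np.linalg.norm(r0),np.degrees(np.arctan2(r0[1],r0[0])))
a0=np.arctan2(r0[1],r0[0]); rad=.052
prev=p; st=np.radians(12); out=[]
for i in range(1,36):
    a=a0-st*i; q=c+rad*np.array([np.cos(a),np.sin(a),0]) 
    if i==1: prev=c+rad*np.array([np.cos(a0),np.sin(a0),0])
    d=(R.T@(q-prev))*1000; prev=q; out.append(f'1 {d[0]:.1f} {d[1]:.1f} 0 0 0 0')
for i in range(0,35,5): print('; '.join(out[i:i+5]))
```

```text
[ 0.51686003 -0.2284163   0.12213273] 0.021282616990454428 [-4.54750288  2.71866825  5.21758713]
0.05238463305204448 148.86769135203534
1 8.9 6.3 0 0 0 0; 1 7.4 8.0 0 0 0 0; 1 5.5 9.4 0 0 0 0; 1 3.5 10.3 0 0 0 0; 1 1.2 10.8 0 0 0 0
1 -1.0 10.8 0 0 0 0; 1 -3.3 10.4 0 0 0 0; 1 -5.3 9.5 0 0 0 0; 1 -7.2 8.2 0 0 0 0; 1 -8.7 6.5 0 0 0 0
1 -9.9 4.5 0 0 0 0; 1 -10.6 2.4 0 0 0 0; 1 -10.9 0.1 0 0 0 0; 1 -10.7 -2.2 0 0 0 0; 1 -10.0 -4.3 0 0 0 0
1 -8.9 -6.3 0 0 0 0; 1 -7.4 -8.0 0 0 0 0; 1 -5.5 -9.4 0 0 0 0; 1 -3.5 -10.3 0 0 0 0; 1 -1.2 -10.8 0 0 0 0
1 1.0 -10.8 0 0 0 0; 1 3.3 -10.4 0 0 0 0; 1 5.3 -9.5 0 0 0 0; 1 7.2 -8.2 0 0 0 0; 1 8.7 -6.5 0 0 0 0
1 9.9 -4.5 0 0 0 0; 1 10.6 -2.4 0 0 0 0; 1 10.9 -0.1 0 0 0 0; 1 10.7 2.2 0 0 0 0; 1 10.0 4.3 0 0 0 0
1 8.9 6.3 0 0 0 0; 1 7.4 8.0 0 0 0 0; 1 5.5 9.4 0 0 0 0; 1 3.5 10.3 0 0 0 0; 1 1.2 10.8 0 0 0 0
```

Call:
{"api": "arm_command", "payload": {
  "rows": "1 8.9 6.3 0 0 0 0; 1 7.4 8 0 0 0 0; 1 5.5 9.4 0 0 0 0; 1 3.5 10.3 0 0 0 0; 1 1.2 10.8 0 0 0 0"
}}

```text
time_s: 13.35
position: [0.5639, -0.204, 0.1222]
tool_rot: [[0.029, 1.0, 0.001], [1.0, -0.029, -0.003], [-0.003, 0.001, -1.0]]
ft_force: [-4.0, -11.0, 1.3]
grip_width: 0.0214
```

Call:
{"api": "arm_command", "payload": {
  "rows": "1 -1 10.8 0 0 0 0; 1 -3.3 10.4 0 0 0 0; 1 -5.3 9.5 0 0 0 0; 1 -7.2 8.2 0 0 0 0; 1 -8.7 6.5 0 0 0 0"
}}

```text
time_s: 13.77
position: [0.607, -0.2314, 0.1221]
tool_rot: [[0.03, 1.0, -0.003], [1.0, -0.03, -0.002], [-0.002, -0.003, -1.0]]
ft_force: [-15.8, -4.6, 9.8]
grip_width: 0.0214
```

Call:
{"api": "arm_command", "payload": {
  "rows": "1 -10.4 4 0 0 0 0; 1 -11.1 1.9 0 0 0 0; 1 -10.9 0.1 0 0 0 0; 1 -10.7 -2.2 0 0 0 0; 1 -10 -4.3 0 0 0 0"
}}

```text
time_s: 14.18
position: [0.6056, -0.2828, 0.1221]
tool_rot: [[0.029, 1.0, -0.001], [1.0, -0.029, 0.002], [0.002, -0.001, -1.0]]
ft_force: [-6.3, 8.0, 8.0]
grip_width: 0.0214
```

Call:
{"api": "arm_command", "payload": {
  "rows": "1 -8.9 -6.3 0 0 0 0; 1 -7.4 -8 0 0 0 0; 1 -5.5 -9.4 0 0 0 0; 1 -3.5 -10.3 0 0 0 0; 1 -1.2 -10.8 0 0 0 0"
}}

```text
time_s: 14.6
position: [0.5609, -0.3083, 0.1222]
tool_rot: [[0.029, 1.0, 0.003], [1.0, -0.029, 0.0], [0.0, 0.003, -1.0]]
ft_force: [2.2, 4.3, 3.9]
grip_width: 0.0209
```

Call:
{"api": "arm_command", "payload": {
  "rows": "1 1 -10.8 0 0 0 0; 1 3.3 -10.4 0 0 0 0; 1 5.3 -9.5 0 0 0 0; 1 7.2 -8.2 0 0 0 0; 1 8.7 -6.5 0 0 0 0"
}}

```text
time_s: 15.02
position: [0.5158, -0.2824, 0.1222]
tool_rot: [[0.03, 1.0, 0.002], [1.0, -0.03, -0.002], [-0.002, 0.002, -1.0]]
ft_force: [3.4, -1.4, 1.5]
grip_width: 0.0212
```

Call:
{"api": "arm_command", "payload": {
  "rows": "1 9.9 -4.5 0 0 0 0; 1 10.6 -2.4 0 0 0 0; 1 10.9 -0.1 0 0 0 0; 1 10.7 2.2 0 0 0 0; 1 10 4.3 0 0 0 0"
}}

```text
time_s: 15.43
position: [0.5164, -0.2289, 0.1222]
tool_rot: [[0.03, 1.0, -0.0], [1.0, -0.03, -0.0], [-0.0, -0.0, -1.0]]
ft_force: [-1.7, -2.4, 3.7]
grip_width: 0.021
```

Call:
{"api": "arm_command", "payload": {
  "rows": "1 8.9 6.3 0 0 0 0; 1 7.4 8 0 0 0 0; 1 5.5 9.4 0 0 0 0; 1 0 0 0 0 0 0"
}}

```text
time_s: 15.77
position: [0.5429, -0.2073, 0.1221]
tool_rot: [[0.028, 1.0, 0.003], [1.0, -0.028, -0.0], [0.0, 0.003, -1.0]]
ft_force: [1.5, 2.1, 7.4]
grip_width: 0.0213
```

Run:
```python
from h import *
s=readout.observe(); p=s['position']; R=s['tool_rot']; print(p,s['ft_force'])
c=np.array([.5607,-.2565,p[2]]); r=p-c; a0=np.arctan2(r[1],r[0]); print(np.linalg.norm(r),np.degrees(a0))
t=np.array([np.sin(a0),-np.cos(a0),0]); print('tangential',s['ft_force']@t,'remaining deg', np.degrees((.1015)/.014)-(148.9+360-np.degrees(a0))) 
rad=.052; st=np.radians(4)
for i in range(14):
    f=lambda a:rad*np.array([np.cos(a),np.sin(a),0]); d=R.T@(f(a0-st*(i+1))-f(a0-st*i))*1000; print(f'1 {d[0]:.1f} {d[1]:.1f} 0 0 0 0;',end=' ')
m=eyes.camera_model('wrist'); im=eyes.get_image('wrist'); import pickle; pickle.dump(m,open('w4.pkl','wb'))
cv2.imwrite('pics/w4.png',cv2.resize(im[:300,130:430,::-1],None,fx=2,fy=2,interpolation=cv2.INTER_CUBIC))
```

```text
[ 0.54291139 -0.20731686  0.12207251] [1.52444374 2.12712518 7.35969074]
0.052301201733723275 109.88410243393551
tangential 2.1570351931123253 remaining deg 16.37850390378236
1 1.2 3.4 0 0 0 0; 1 1.0 3.5 0 0 0 0; 1 0.7 3.6 0 0 0 0; 1 0.5 3.6 0 0 0 0; 1 0.2 3.6 0 0 0 0; 1 -0.0 3.6 0 0 0 0; 1 -0.3 3.6 0 0 0 0; 1 -0.5 3.6 0 0 0 0; 1 -0.8 3.5 0 0 0 0; 1 -1.0 3.5 0 0 0 0; 1 -1.3 3.4 0 0 0 0; 1 -1.5 3.3 0 0 0 0; 1 -1.7 3.2 0 0 0 0; 1 -2.0 3.1 0 0 0 0;
```

View pics/w4.png

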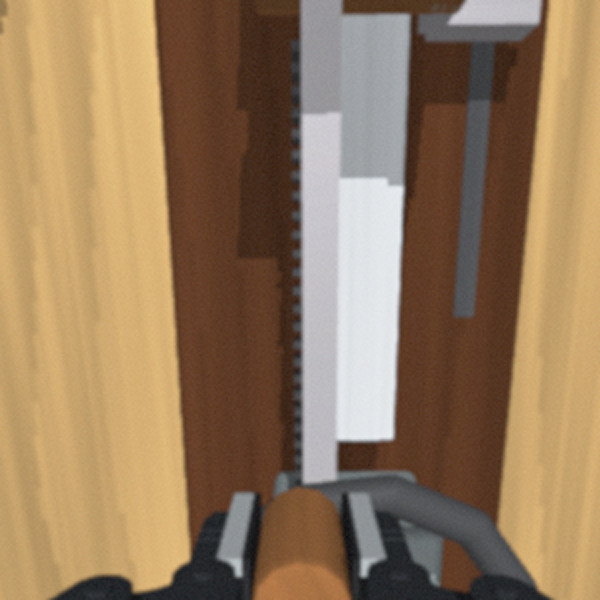

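The knob is held between the pads, and the jaw has travelled to the top edge of the view, with about 16° left by estimate. I'll go on in small steps, watching the force against the motion (world −x).

Call:
{"api": "arm_command", "payload": {
  "rows": "1 1.2 3.4 0 0 0 0; 1 1 3.5 0 0 0 0; 1 0.7 3.6 0 0 0 0; 1 0 0 0 0 0 0"
}}

```text
time_s: 16.15
position: [0.5521, -0.2049, 0.1221]
tool_rot: [[0.029, 1.0, 0.001], [1.0, -0.029, 0.001], [0.001, 0.001, -1.0]]
ft_force: [0.2, 4.4, 8.2]
grip_width: 0.0211
```

Call:
{"api": "arm_command", "payload": {
  "rows": "1 0.5 3.6 0 0 0 0; 1 0 0 0 0 0 0"
}}

```text
time_s: 16.32
position: [0.5556, -0.2045, 0.1221]
tool_rot: [[0.029, 1.0, 0.001], [1.0, -0.029, 0.002], [0.002, 0.001, -1.0]]
ft_force: [-0.8, 4.6, 7.9]
grip_width: 0.0212
```

Call:
{"api": "arm_command", "payload": {
  "rows": "1 0.2 3.6 0 0 0 0; 1 0 0 0 0 0 0"
}}

```text
time_s: 16.48
position: [0.5593, -0.2043, 0.1221]
tool_rot: [[0.029, 1.0, 0.001], [1.0, -0.029, 0.002], [0.002, 0.001, -1.0]]
ft_force: [0.1, 5.0, 8.2]
grip_width: 0.0211
```

Call:
{"api": "arm_command", "payload": {
  "rows": "1 0 2.5 0 0 0 0; 1 0 0 0 0 0 0"
}}

```text
time_s: 16.65
position: [0.5617, -0.2043, 0.1221]
tool_rot: [[0.029, 1.0, 0.001], [1.0, -0.029, 0.002], [0.002, 0.001, -1.0]]
ft_force: [-1.3, 5.6, 8.1]
grip_width: 0.021
```

Call:
{"api": "arm_command", "payload": {
  "rows": "1 -0.2 3 0 0 0 0; 1 0 0 0 0 0 0"
}}

```text
time_s: 16.82
position: [0.5647, -0.2044, 0.1221]
tool_rot: [[0.029, 1.0, 0.001], [1.0, -0.029, 0.002], [0.002, 0.001, -1.0]]
ft_force: [0.6, 5.7, 8.0]
grip_width: 0.0213
```

Call:
{"api": "arm_command", "payload": {
  "rows": "1 -0.4 2.5 0 0 0 0; 1 0 0 0 0 0 0"
}}

```text
time_s: 16.98
position: [0.5667, -0.2047, 0.1221]
tool_rot: [[0.029, 1.0, -0.001], [1.0, -0.029, 0.003], [0.003, -0.001, -1.0]]
ft_force: [-3.2, 7.4, 9.3]
grip_width: 0.0215
```

Call:
{"api": "arm_command", "payload": {
  "rows": "1 -0.4 2 0 0 0 0; 1 0 0 0 0 0 0"
}}

```text
time_s: 17.15
position: [0.5674, -0.2047, 0.122]
tool_rot: [[0.029, 1.0, -0.004], [1.0, -0.029, 0.004], [0.004, -0.004, -1.0]]
ft_force: [-9.7, 8.6, 13.1]
grip_width: 0.0215
```

Call:
{"api": "arm_command", "payload": {
  "rows": "1 -0.4 2 0 0 0 0; 1 0 0 0 0 0 0"
}}

```text
time_s: 17.32
position: [0.5682, -0.2048, 0.122]
tool_rot: [[0.029, 1.0, -0.007], [1.0, -0.029, 0.005], [0.005, -0.007, -1.0]]
ft_force: [-16.6, 8.7, 16.0]
grip_width: 0.0215
```

Contact with the stop is clear: the counter-force rose from 3 to 17 N while the knob moved only about 1.5 mm. I'll let go and check.

Call:
{"api": "arm_command", "payload": {
  "rows": "0.5 0 0 0 0 0 0; 0.2 0 0 0 0 0 0; 0 0 0 0 0 0 0; 0 0 0 -20 0 0 0; 0 0 0 -40 0 0 0"
}}

```text
time_s: 17.73
position: [0.569, -0.2063, 0.1778]
tool_rot: [[0.03, 1.0, -0.008], [1.0, -0.03, 0.005], [0.005, -0.008, -1.0]]
ft_force: [0.1, -0.3, 0.1]
grip_width: 0.08
```

Call:
{"api": "arm_command", "payload": {
  "rows": "0 10 -10 -30 0 0 0; 0 38 -13 -20 0 0 0; 0 38 -13 0 0 0 0; 0 38 -13 0 0 0 0; 0 0 0 0 0 0 0"
}}

```text
time_s: 18.15
position: [0.5241, -0.0791, 0.231]
tool_rot: [[0.025, 1.0, -0.0], [1.0, -0.025, 0.002], [0.002, -0.0, -1.0]]
ft_force: [0.7, 0.4, 0.3]
grip_width: 0.0854
```

Run:
```python
from h import *
import pickle
print(readout.observe()['position'])
m=eyes.camera_model('wrist'); im=eyes.get_image('wrist'); pickle.dump(m,open('w5.pkl','wb'))
cv2.imwrite('pics/w5.png',cv2.resize(im[:290,140:530,::-1],None,fx=2,fy=2,interpolation=cv2.INTER_CUBIC))
```

```text
[ 0.52413219 -0.07911412  0.2309507 ]
```

View pics/w5.png

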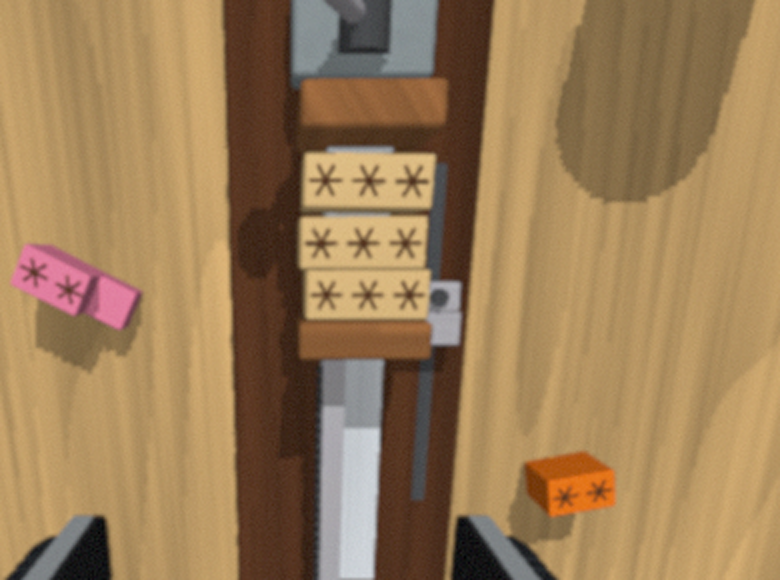

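The foot at (445,327) lies against the stop at (443,296). The three sound moulds stand straight between the jaws. Next is the lever.

Call:
{"api": "arm_command", "payload": {
  "rows": "1 38 -11 0 0 0 0; 1 38 -11 0 0 0 0; 1 38 -11 0 0 0 0; 1 38 -11 0 0 0 0; 1 27 -8 0 0 0 0"
}}

```text
time_s: 18.62
position: [0.4788, 0.098, 0.2302]
tool_rot: [[0.029, 1.0, -0.0], [1.0, -0.029, 0.001], [0.001, -0.0, -1.0]]
ft_force: [0.8, 0.3, -0.3]
grip_width: 0.0256
```

Call:
{"api": "arm_command", "payload": {
  "rows": "1 0 0 40 0 0 0; 1 0 0 40 0 0 0; 1 0 0 35 0 0 0; 1 0 0 12 0 0 0; 1 0 0 0 0 0 0"
}}

```text
time_s: 19.03
position: [0.4784, 0.0956, 0.1002]
tool_rot: [[0.03, 1.0, -0.006], [1.0, -0.03, 0.0], [0.0, -0.006, -1.0]]
ft_force: [-0.2, 0.0, -1.2]
grip_width: 0.0
```

Call:
{"api": "arm_command", "payload": {
  "rows": "1 2 15 0 0 0 0; 1 0.5 15 0 0 0 0; 1 0.5 15 0 0 0 0; 1 0.5 15 0 0 0 0; 1 0.5 15 0 0 0 0"
}}

```text
time_s: 19.45
position: [0.556, 0.0973, 0.1047]
tool_rot: [[0.03, 1.0, 0.002], [1.0, -0.03, -0.0], [0.0, 0.002, -1.0]]
ft_force: [-2.0, -1.1, -0.8]
grip_width: 0.0003
```

Call:
{"api": "arm_command", "payload": {
  "rows": "1 0.5 10 0 0 0 0; 1 0 5 0 0 0 0; 1 0 0 0 0 0 0"
}}

```text
time_s: 19.7
position: [0.5707, 0.0974, 0.104]
tool_rot: [[0.03, 1.0, 0.002], [1.0, -0.03, -0.0], [0.0, 0.002, -1.0]]
ft_force: [-1.1, -0.7, -0.4]
grip_width: 0.0002
```

Call:
{"api": "arm_command", "payload": {
  "rows": "1 0 8 0 0 0 0; 1 0 4 0 0 0 0; 1 0 0 0 0 0 0"
}}

```text
time_s: 19.95
position: [0.5807, 0.0974, 0.1035]
tool_rot: [[0.03, 1.0, -0.003], [1.0, -0.03, -0.0], [-0.0, -0.003, -1.0]]
ft_force: [-4.3, -0.4, 2.7]
grip_width: 0.0001
```

Call:
{"api": "arm_command", "payload": {
  "rows": "1 0 3 0 0 0 0; 1 0 2 0 0 0 0; 1 0 0 0 0 0 0"
}}

```text
time_s: 20.2
position: [0.5816, 0.0974, 0.1033]
tool_rot: [[0.029, 1.0, -0.013], [1.0, -0.029, -0.0], [-0.001, -0.013, -1.0]]
ft_force: [-24.8, -2.7, 11.4]
grip_width: -0.0
```

The lever is against its end: the force reached 25 N with no further travel. I'll back off and take a last look.

Call:
{"api": "arm_command", "payload": {
  "rows": "1 0 -15 0 0 0 0; 1 0 -30 0 0 0 0; 1 0 -20 -15 0 0 0; 1 0 0 -40 0 0 0; 1 0 0 -40 0 0 0"
}}

```text
time_s: 20.62
position: [0.5196, 0.0993, 0.1991]
tool_rot: [[0.03, 1.0, -0.004], [1.0, -0.03, 0.0], [0.0, -0.004, -1.0]]
ft_force: [0.5, 0.7, 0.1]
grip_width: -0.0002
```

Call:
{"api": "arm_command", "payload": {
  "rows": "1 0 -30 -40 0 0 0; 1 0 -30 -20 0 0 0; 1 0 -30 0 0 0 0; 1 0 0 0 0 0 0; 1 0 0 0 0 0 0"
}}

```text
time_s: 21.03
position: [0.4357, 0.1019, 0.2527]
tool_rot: [[0.029, 1.0, 0.002], [1.0, -0.029, -0.0], [-0.0, 0.002, -1.0]]
ft_force: [0.8, -0.3, -1.1]
grip_width: 0.0002
```

Run:
```python
from h import *
s=readout.observe(); print(s['time_s'],s['position'],s['ft_force'])
im=eyes.get_image('scene'); c=im[140:310,160:440,::-1]; cv2.imwrite('pics/s2.png',cv2.resize(c,None,fx=2.8,fy=2.8,interpolation=cv2.INTER_CUBIC))
```

```text
21.0333 [0.43570638 0.10185971 0.25272998] [ 0.78262799 -0.31088897 -1.09317613]
```

View pics/s2.png

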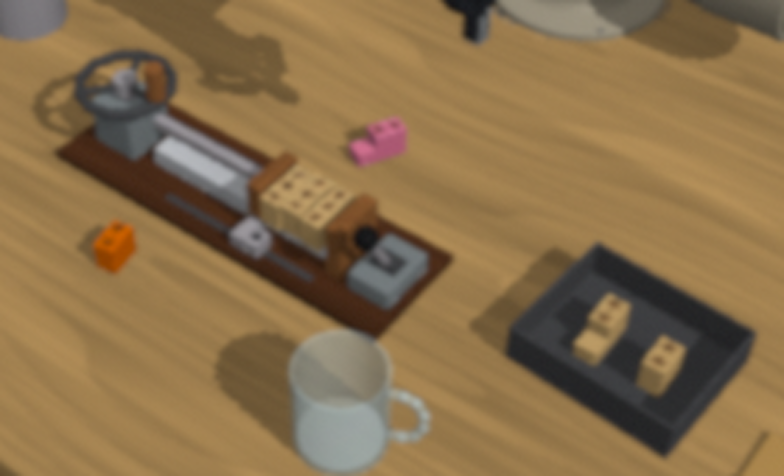

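The lever ball is now at (366,238), leaning away from the robot. The foot is on the stop at (250,237), the three sound moulds stand in the row, both spoilt moulds are in the tin, and the cup is unmoved. I'll check the ball's position, then hand in.

Run:
```python
from h import *
from rig import env
p=at(eyes.camera_model('scene'),160+366/2.8,140+238/2.8,.104); print(p)
th=.51*0+np.arctan2(p[0]-.569,.070)+.505; print('lock approx',th)
if th>.9: print(env.close_job())
```

```text
[0.60641814 0.09952761 0.104     ]
lock approx 0.9959000269761447
the job is handed in; nothing more can be done
None
```

I took the short and the chipped mould out of the press and set them upright in the tin. I then wound the wheel about 1.2 turns clockwise until the jaw's foot met the stop, and pushed the lever fully over. The job is handed in at about 21 s; no verdict was reported.

My last checks:
- **Stop:** at the end of the winding the force rose to 17 N with the knob barely moving. The close picture taken after letting go shows the foot against the stop. I did not measure the remaining gap in millimetres.
- **Lever:** it stopped against its end at 25 N. From the last picture the ball works out to about 1.0 rad.
- **Moulds:** the three sound ones stand straight between the jaws, and both spoilt ones are in the tin.
- **Other things:** the cup was not disturbed in the last picture. The canister and spatula were mostly outside it, but the arm did not go near them. The pink and orange look-alikes were left alone.

No check failed. The stop came about 10° of wheel turn later than my image estimate, which is about the 2 mm calibration error.

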